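# Check a jack screw with a thread pitch comb

### The arm

A 6-joint arm with a two-finger parallel gripper is mounted at the origin on the work surface. World frame = base frame: x ahead of the robot, y to its left, z up, the work surface at z = 0. Lengths are in m, angles in rad, forces in N, time in s.
With the tool pointing down it reaches from about 0.275 to 0.825 m from the base axis. Payload 4.9 kg.
Tool frame: the origin (TCP) lies on the front face of the gripper's body, between the roots of the fingers; the fingertips stand 73 mm ahead of it and the grasp point (between the pads) lies env.tcp_to_grasp ahead of it (env.tcp_to_grasp is the distance from the TCP to the grasp point, in m); z points along the fingers, y is the direction in which the jaws open and shut (so a half turn about z gives the same grasp; the last joint's range is limited). The gripper opens to 85 mm and grips with 20 to 120 N. Pads are 22 mm wide; open, the fingers measure 114 mm over their backs; the gripper's body (76 mm by 85 mm) begins 54 mm behind the grasp point. The pads swing forward as they close: fully open they stand 13 mm farther back than shut.
Start: joints at [1.176, 0.326, -0.193, 1.052, 0, 1.437], TCP at [0.142, 0.531, 0.304] pointing down, gripper open.
Joint ranges: [-2.65, 2.65], [-0.97, 1.79], [-1.3, 1.35], [-1.93, 2.1], [-1.47, 1.37], [-3.14, 3.14]. Speed limits (rad/s): [2.57, 2.57, 3.14, 3.14, 3.14, 3.14].

### API

Orientations are given as a unit quaternion [x, y, z, w].
In Python, from workcell import env gives the robot as it stands.
- The arm moves only by the tool arm_command, never from a script. Its arguments are lists of equal length, an entry for each row: "rot": the turn, a rotation vector about the tool's x, y, z in units of 5 degrees (1.0 is 5 degrees), a list of three; "slide": the shift along the tool's x, y, z in units of 40 mm (1.0 is 40 mm), a list of three; "gripper": the opening, from -1 (shut) to 1 (fully open), so that 0 is half open. In form: {"rot": [[rx, ry, rz], ...], "slide": [[tx, ty, tz], ...], "gripper": [gripper, ...]}. A call has 1 to 8 rows; each row is the pose to reach, as a shift and turn from the pose commanded when the call began, along the tool's axes at that moment; what a row does not reach only later rows make up. A row lasts 1/10 s, in which the tool goes at most 50 mm and 8.59 degrees, less where a joint would pass 70% of its speed; a pose out of reach is approached as far as the arm can. A call with a gripper value outside its range is refused whole. The fingers move at their own pace and stop on an object; "grip_force" is the grip in N (left out, the last holds). Time passes only in rows, so rows that repeat a pose let the fingers close. It gives the time, the measured TCP pose, the force and the opening at its end, in the units of the state.
- env.get_state(): the state, without advancing time (a new reading comes with each control period).
- env.capture(name): name is "side" or "top" or "wrist"; returns a dict with "color" (400x640x3 uint8, red, green, blue), "fovy" (degrees; the focal length in pixels is half the picture's height over the tangent of half this angle, whatever the lens; pixels are square), "cx", "cy" (the principal point, pixels), "rvec" (rotation vector, rad) and "tvec" (3), from world to camera coordinates, as OpenCV has them. Camera axes: x right, y down, z forward; pixel columns grow to the right and rows downward; lengths in m; the calibration is good to about 2 mm. A picture is of the moment at which its call begins. There is no depth.
- env.finish_job(): hands the job in, once; it reports no verdict.
The state is a dict: "time": time; "joint_positions": joint angles; "joint_velocities": joint speeds; "tau": joint torques, N m; "tool_pos": TCP position; "orientation": TCP orientation; "wrist_force": force on the tool from outside, world axes, zero at the start; "torque": the same for the moment, N m; "width": finger opening in m.
Only numpy, scipy, OpenCV 4.12 (cv2) and the standard library are available. Lean on these libraries where they do the work, as an engineer would, in place of code of your own. Each camera call takes 0.05 s, during which the arm holds its last target. There are 200 camera calls.

### The job

Take the orange-handled thread pitch comb out of its wooden tray and seat it along the top of the jack screw in the blue cradle, feeling for the place where every tooth drops to the bottom of the thread grooves. Press it home gently, with about 10 newtons and never more than 25, hold the push for a second, and let go so that the comb stays sitting flat and level in the thread, pointing along the screw. Do not disturb the jar, the spanner or the steel collar.

Things in the scene. Friction and masses are not known exactly. Their poses are not given: they have to be found in the camera images.
- comb_grip (a point): Loose thread pitch comb, 0.16 kg. This point: middle of its orange grip block, 42 x 22 x 42 mm (x, y, z; top 18 mm higher, foot 24 mm lower), 47 mm above the tooth tips. x runs along the comb, y across it, z up. Pinch it over the 22 mm width (y). It fits the screw either way round, turned end for end.
- comb_teeth (a point): Middle of the comb at the level of the tooth tips. Two steel leaves, 64 mm long (x), 4 mm thick, hang at y = -15 and +15 mm under a dark bridge 34 mm wide; each has 5 rounded teeth 3.6 mm wide at 12 mm pitch. The leaves straddle the top of the screw. The comb starts standing on its teeth in the tray.
- screw_axis (a point): Middle of the steel jack screw's axis, fixed, 70 mm above the table; x along the screw, z up. Round thread of 12 mm pitch, 48 mm over crests, 40 mm over groove bottoms. It does not turn, but where its grooves lie along x differs every time and is not given by this pose.
- screw_top (a point): Top of the thread crests at the screw's middle, 24 mm above the axis. Thread runs 60 mm either way along x, closed by dark collars 50 mm in diameter. With the comb fully home its tooth tips are 14.5 mm, and its grip middle 61.5 mm, above the axis; tooth on crest it stands about 5.5 mm higher.
- cradle: Blue fixed cradle holding the screw: base 240 x 80 x 12 mm, two posts with dark clamp caps at 92 mm either way along x (22 mm thick, 85 mm high, 56 mm wide); the plain screw ends reach 134 mm. Origin under the centre, x along the screw.
- tray: Fixed wooden tray 130 x 84 x 16 mm, walls and floor 5 mm, in which the comb stands. Origin under the centre, x along its length.
- jar: Amber jar with a green cap, 52 mm in diameter, 75 mm high; a bystander. Origin under its centre.
- spanner: Steel spanner 160 mm long lying on the table; a bystander. Origin under its middle, x along it.
- collar: Dark steel collar, 60 mm across, 22 mm high, lying flat; a bystander. Origin under its centre.

How it is judged:
On the way:
1. the comb is pressed home in the thread: all teeth down in the grooves, level, pushed with at least 4 N for half a second (z of comb_grip in the frame of screw_axis between 0.058 and 0.0642 m and angle between comb_grip's own z axis and vertical below 0.1 rad and contact force between comb and cradle above 4 N), for 0.5 s.
At the end, for the whole second after the job is handed in: The comb stands released and at rest in the screw's thread: grip middle 58 to 64.2 mm above the screw axis (all teeth in the grooves), within 7 mm sideways and 42 mm along the screw of its middle, level within 0.1 rad and along the screw within 0.1 rad (z of comb_grip in the frame of screw_axis between 0.058 and 0.0642 m and y of comb_grip in the frame of screw_axis between -0.007 and 0.007 m and x of comb_grip in the frame of screw_axis between -0.042 and 0.042 m and angle between comb_grip's own z axis and vertical below 0.1 rad and angle between the x axis of comb_grip and the x axis of screw_axis, either way round below 0.1 rad and linear speed of comb below 0.01 m/s); the robot touches nothing.
It fails at once if the comb is forced against the screw or cradle with more than 25 N (contact force between comb and cradle above 25 N).
It fails at once if a bystander is moved by more than 20 mm (distance of any of jar, spanner, collar from where it was at the start of the episode above 0.02 m).
It also fails if it takes over 61 s, if anything falls off the work surface, if the arm or the gripper's body presses on something with over 40 N, if the wrist force passes 120 N, or if a joint passes its speed limit or range.

## Working session

There is one attempt and no reset: what is moved stays moved. The work goes in short steps, Python scripts to look and compute and a tool call to move; the robot and the scene stay as the last step left them, time stands still between calls to the robot, and variables do not carry over. Pictures are saved under pics/ and viewed, about 8 in all and at most 12, crops included, and the job is handed in when it is done.

Besides the shell and the picture viewer there is one more tool, called after "Request:" as a command line: name --argument value ..., lists and objects as JSON in quotes. arm_command: Moves the arm, as the interface text tells. Its arguments: {"type":"object","properties":{"rot":{"type":"array","items":{"type":"array","items":{"type":"number"}}},"slide":{"type":"array","items":{"type":"array","items":{"type":"number"}}},"gripper":{"type":"array","items":{"type":"number"}},"grip_force":{"type":"number"}},"required":["rot","slide","gripper"]}

```bash
mkdir -p pics; cat > h.py <<'E'
from workcell import env
import numpy as np, cv2
from scipy.spatial.transform import Rotation as R
def cap(n,f):
    c=env.capture(n); cv2.imwrite(f'pics/{f}.png',c['color'][:,:,::-1]); np.save(f'pics/{f}.npy',{k:v for k,v in c.items()},allow_pickle=True); return c
def load(f): return np.load(f'pics/{f}.npy',allow_pickle=True).item()
def ray(c,u,v):
    f=200/np.tan(np.radians(c['fovy'])/2); Rm=R.from_rotvec(np.array(c['rvec']).ravel()).as_matrix()
    d=Rm.T@np.array([(u-c['cx'])/f,(v-c['cy'])/f,1]); o=-Rm.T@np.array(c['tvec']).ravel(); return o,d
def atz(c,u,v,z):
    o,d=ray(c,u,v); return o+d*(z-o[2])/d[2]
def proj(c,p):
    f=200/np.tan(np.radians(c['fovy'])/2); q=R.from_rotvec(np.array(c['rvec']).ravel()).as_matrix()@np.array(p)+np.array(c['tvec']).ravel()
    return f*q[0]/q[2]+c['cx'],f*q[1]/q[2]+c['cy']
E
python3 - <<'E'
from h import *
a=cap('top','top0');b=cap('side','side0')
for c in(a,b):
    print(c['fovy'],c['cx'],c['cy'],ray(c,320,200))
print(env.get_state(),env.tcp_to_grasp)
E
```

```text
51.962907481105084 316.5608277636216 202.892176473684 (array([0.49412897, 0.01278674, 0.90390911]), array([ 0.17736012, -0.04453519, -0.98319881]))
45.50136165454717 318.6422141734451 198.06929091230472 (array([0.53646292, 0.80238134, 0.78994255]), array([ 0.07900716, -0.73711694, -0.671149  ]))
{'time': 0.1, 'joint_positions': array([ 1.17580029e+00,  3.26879989e-01, -1.93486073e-01,  1.05200173e+00,
        2.03359066e-06,  1.43660959e+00]), 'joint_velocities': array([ 0.00072153, -0.0016132 ,  0.00060652,  0.00086165, -0.00020488,
       -0.00083156]), 'tau': array([ 1.26192532e-03, -4.44240904e+01,  2.63038069e+01,  7.94422202e-03,
       -9.42350266e-05,  1.20733955e-05]), 'tool_pos': array([0.14164649, 0.53102262, 0.30317365]), 'orientation': array([ 1.30035330e-01,  9.91509050e-01, -7.58123032e-04, -2.06462262e-04]), 'wrist_force': array([-0.18206585,  1.01794944,  0.49179658]), 'torque': array([ 0.02261648, -0.00028452, -0.0233062 ]), 'width': 0.08517099219690769} 0.0539
```

View pics/top0.png

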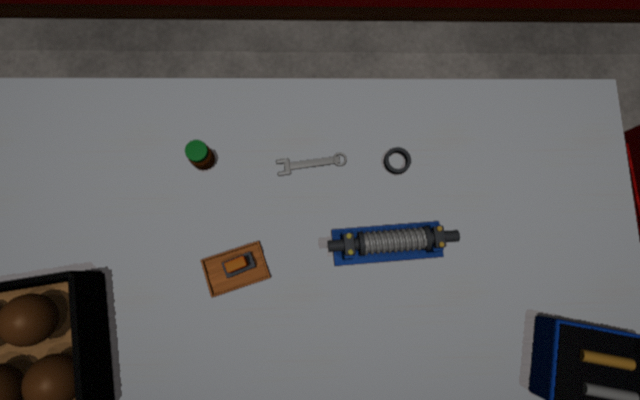

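View pics/side0.png

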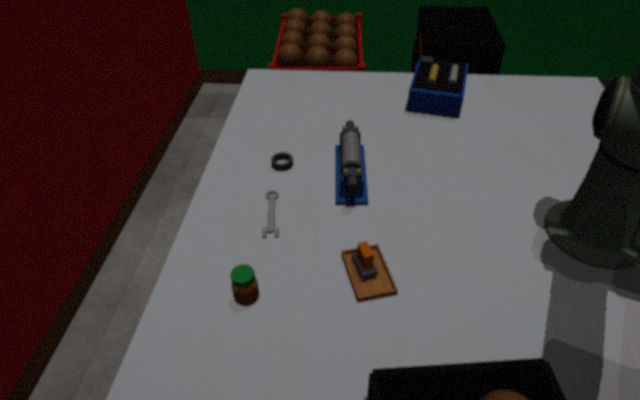

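The top view shows the comb in its tray near (238,264), the cradle near (390,243) and the bystanders at rows 140–175. The side view agrees. Next I'll enlarge the comb and screw.

```bash
python3 - <<'E'
import cv2,numpy as np
i=cv2.imread('pics/top0.png')
a=cv2.resize(i[230:305,190:290],None,fx=8,fy=8,interpolation=cv2.INTER_CUBIC)[:,:800]
b=cv2.resize(i[210:275,315:475],None,fx=5,fy=5,interpolation=cv2.INTER_CUBIC)
a=cv2.resize(a,(360,270))
o=np.zeros((600,800,3),np.uint8);o[:270,:360]=a;o[270:595]=b
s=cv2.imread('pics/side0.png');o[:270,400:]=cv2.resize(s[230:310,330:430],(400,270))[:, :]
cv2.imwrite('pics/c1.png',np.clip(o*1.6,0,255).astype(np.uint8))
E
```

```text
(no output)
```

View pics/c1.png

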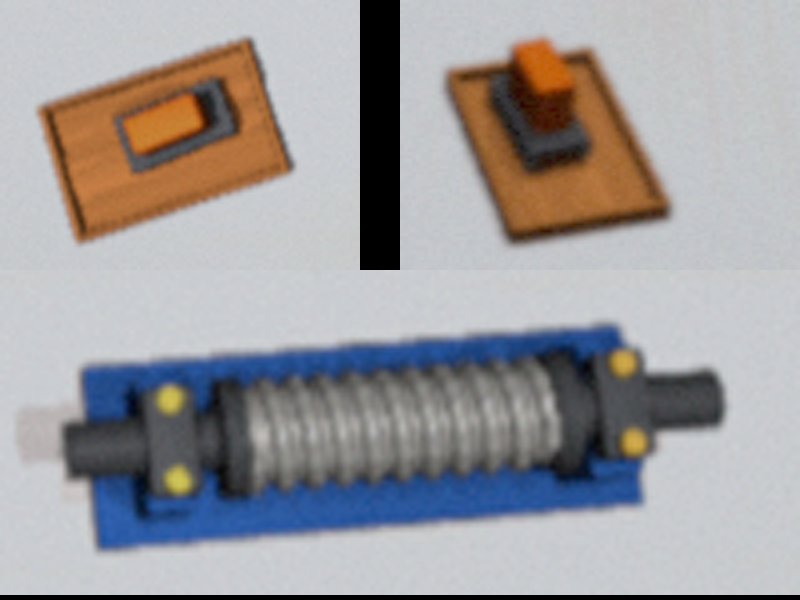

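```bash
python3 - <<'E'
from h import *
c=load('top0')
def crop(x,y): return 315+x/5,210+(y-270)/5
L=atz(c,*crop(66,451),.07);Rr=atz(c,*crop(722,398),.07)
print(L,Rr,np.linalg.norm(L-Rr),(L+Rr)/2,np.degrees(np.arctan2(*(Rr-L)[[1,0]])))
th=lambda x,y: atz(c,*crop(x,y),.07)
# collars' inner edges
print('thread ends',th(250,440),th(560,412),(th(250,440)+th(560,412))/2)
# base corners z=.012
print('base',sum(atz(c,*crop(x,y),.012) for x,y in((83,368),(618,326),(640,500),(100,547)))/4)
g=lambda x,y: atz(c,190+x/3.6,230+y/3.6,.07)
P=[g(122,119),g(193,94),g(203,130),g(130,153)]
print('grip',sum(P)/4,[np.linalg.norm(P[i]-P[i-1]) for i in range(4)])
for a,b in((0,1),(3,2)): print(np.degrees(np.arctan2(*(P[b]-P[a])[[1,0]])))
s=load('side0'); h=lambda x,y: atz(s,330+x/4,230+y/3.375,.07)
Q=[h(112,48),h(150,40),h(174,86),h(130,95)]
print('side grip',sum(Q)/4,[np.linalg.norm(Q[i]-Q[i-1]) for i in range(4)])
print(np.degrees(np.arctan2(*(Q[2]-Q[1])[[1,0]])),np.degrees(np.arctan2(*(Q[3]-Q[0])[[1,0]])))
st=env.get_state();print(R.from_quat(st['orientation']).as_matrix().round(3))
E
```

```text
[ 0.54922355 -0.04024912  0.07      ] [ 0.56805895 -0.31133114  0.07      ] 0.2717355874175007 [ 0.55864125 -0.17579013  0.07      ] -86.02534511764767
thread ends [ 0.55287709 -0.11538695  0.07      ] [ 0.56297912 -0.24358052  0.07      ] [ 0.5579281  -0.17948373  0.07      ]
base [ 0.55884927 -0.17346708  0.012     ]
grip [0.51495026 0.14683071 0.07      ] [np.float64(0.019282018482924476), np.float64(0.041145913774618924), np.float64(0.02074833633271562), np.float64(0.04171681798591478)]
-71.12105891270178
-73.18276912570059
side grip [0.51684937 0.15401636 0.07      ] [np.float64(0.03789182288211109), np.float64(0.02071919019072442), np.float64(0.03803343456167297), np.float64(0.023216726854282117)]
109.09265394295382 105.29022343441478
[[-0.966  0.258 -0.001]
 [ 0.258  0.966 -0.001]
 [ 0.    -0.002 -1.   ]]
```

Request:
arm_command --rot '[[0,0,6],[0,0,11.5],[0,0,11.5],[0,0,11.5],[0,0,11.5],[0,0,11.5],[0,0,11.5],[0,0,11.5]]' --slide '[[-11.5,-6.8,2.1],[-11.5,-6.8,2.1],[-11.5,-6.8,2.1],[-11.5,-6.8,2.1],[-11.5,-6.8,2.1],[-11.5,-6.8,2.1],[-11.5,-6.8,2.1],[-11.5,-6.8,2.1]]' --gripper '[1,1,1,1,1,1,1,1]'

```text
time: 0.9
tool_pos: [0.4195, 0.2477, 0.2414]
orientation: [0.592, 0.806, -0.0, -0.0]
wrist_force: [-0.0, 0.7, 0.6]
width: 0.0856
```

```bash
cat >> h.py <<'E'
def plan(p,yaw,st=None):
    """slide,rot units to TCP p, tool pointing down with tool-y at world yaw (deg, mod 180)"""
    st=st or env.get_state(); M=R.from_quat(st['orientation'])
    best=None
    for y in(yaw,yaw+180):
        a=np.radians(y); Y=np.array([np.cos(a),np.sin(a),0]);Z=np.array([0,0,-1.]);T=R.from_matrix(np.c_[np.cross(Y,Z),Y,Z])
        r=(M.inv()*T).as_rotvec()
        if best is None or np.linalg.norm(r)<np.linalg.norm(best): best=r
    print('t',round(st['time'],2),'pos',st['tool_pos'].round(4),'F',np.round(st['wrist_force'],1),'w',round(st['width'],4))
    print('slide',(M.inv().apply(np.array(p)-st['tool_pos'])/.04).round(3),'rot',np.degrees(best/np.radians(1)*np.radians(1)).round(2)/5)
E
python3 -c "
from h import *
plan([.515,.149,.22],17.5)"
```

```text
t 0.9 pos [0.4195 0.2477 0.2414] F [-0.   0.7  0.6] w 0.0856
slide [-3.069  1.538  0.533] rot [-0.002 -0.002 -0.008]
```

Request:
arm_command --rot '[[0,0,0],[0,0,0],[0,0,0],[0,0,0],[0,0,0]]' --slide '[[-3.07,1.54,0.53],[-3.07,1.54,0.53],[-3.07,1.54,0.53],[-3.07,1.54,0.53],[-3.07,1.54,0.53]]' --gripper '[1,1,1,1,1]'

```text
time: 1.4
tool_pos: [0.5142, 0.1501, 0.2198]
orientation: [0.592, 0.806, -0.001, -0.001]
wrist_force: [-0.2, 0.5, 0.9]
width: 0.0853
```

```bash
python3 -c "
from h import *
plan([.515,.149,.22],17.5)
c=cap('wrist','w1'); print(c['fovy'],proj(c,[.515,.149,.07]))"
```

```text
t 1.4 pos [0.5142 0.1501 0.2198] F [-0.2  0.5  0.9] w 0.0853
slide [-0.033  0.011 -0.004] rot [-0.02  -0.008 -0.012]
66.08829906092195 (np.float64(316.3705418786596), np.float64(205.86029024255222))
```

View pics/w1.png

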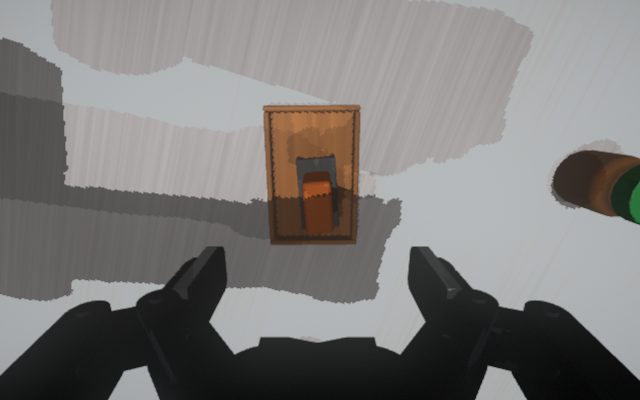

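The wrist view shows the grip at about u 302–332, v 173–233, centred between the jaws (~317). The jar is off to the right. I'll check the grip in an enlarged crop.

```bash
python3 - <<'E'
from h import *
c=load('w1');i=c['color'][145:250,255:370,::-1].copy()
o=cv2.resize(np.clip(i*1.0*1.7,0,255).astype(np.uint8),None,fx=5,fy=5,interpolation=cv2.INTER_CUBIC)
cv2.imwrite('pics/c2.png',o)
a=np.radians(-72.5);X=np.array([np.cos(a),np.sin(a),0]);Y=np.array([-X[1],X[0],0])
for z in(.07,.028):
  for sx,sy in((1,1),(1,-1),(-1,-1),(-1,1)): 
    u,v=proj(c,np.array([.515,.149,z])+X*.021*sx+Y*.011*sy); print(z,sx,sy,round((u-255)*5),round((v-145)*5))
E
```

```text
0.07 1 1 379 435
0.07 1 -1 236 435
0.07 -1 -1 231 167
0.07 -1 1 382 167
0.028 1 1 369 345
0.028 1 -1 247 345
0.028 -1 -1 244 115
0.028 -1 1 371 115
```

View pics/c2.png

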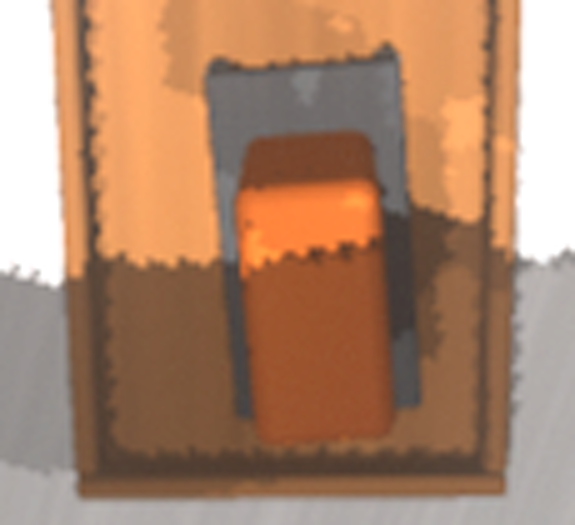

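The enlarged grip top has corners at about (238,185), (378,180), (393,437) and (257,442) in the crop.

```bash
python3 - <<'E'
from h import *
c=load('w1')
P=[atz(c,255+x/5,145+y/5,.07) for x,y in((238,185),(378,180),(393,437),(257,442))]
m=sum(P)/4;d=P[2]-P[1]+P[3]-P[0];y=np.degrees(np.arctan2(d[1],d[0]))
print(m,[np.linalg.norm(P[k]-P[k-1]).round(4) for k in range(4)],y)
plan([m[0],m[1],.109],y+90)
E
```

```text
[0.5168689  0.14797273 0.07      ] [np.float64(0.0407), np.float64(0.0206), np.float64(0.0406), np.float64(0.0209)] -68.8692361158244
t 1.45 pos [0.5136 0.1509 0.2201] F [0.1 0.3 0. ] w 0.0853
slide [-0.096  0.059  2.777] rot [-0.018 -0.008 -0.718]
```

Request:
arm_command --rot '[[0,0,-0.7],[0,0,-0.7],[0,0,-0.7],[0,0,-0.7],[0,0,-0.7],[0,0,-0.7],[0,0,-0.7],[0,0,-0.7]]' --slide '[[-0.1,0.06,1],[-0.1,0.06,2],[-0.1,0.06,2.6],[-0.1,0.06,2.78],[-0.1,0.06,2.78],[-0.1,0.06,2.78],[-0.1,0.06,2.78],[-0.1,0.06,2.78]]' --gripper '[1,1,1,1,-1,-1,-1,-1]' --grip_force 50

```text
time: 2.25
tool_pos: [0.5187, 0.1481, 0.1107]
orientation: [0.566, 0.824, 0.001, 0.001]
wrist_force: [-1.7, -0.0, 2.8]
width: 0.0281
```

Request:
arm_command --rot '[[0,0,0],[0,0,0],[0,0,0],[0,0,0]]' --slide '[[0,0,0],[0,0,0],[0,0,0],[0,0,0]]' --gripper '[-1,-1,-1,-1]'

```text
time: 2.65
tool_pos: [0.5183, 0.1479, 0.1103]
orientation: [0.566, 0.824, 0.001, 0.0]
wrist_force: [-0.6, 0.2, 5.9]
width: 0.0216
```

```bash
python3 -c "
from h import *
plan([.515,.149,.22],21)
plan([.5585,-.176,.30],4)
print(env.get_state()['joint_positions'])"
```

```text
t 2.65 pos [0.5183 0.1479 0.1103] F [-0.6  0.2  5.9] w 0.0216
slide [ 0.056 -0.064 -2.743] rot [0.016 0.002 0.01 ]
t 2.65 pos [0.5183 0.1479 0.1103] F [-0.6  0.2  5.9] w 0.0216
slide [-7.918 -1.964 -4.744] rot [ 0.016 -0.     3.41 ]
[ 1.40852419e-01  5.14498350e-01 -4.62566756e-01  5.92408948e-01
  1.78952000e-04  1.34426042e+00]
```

Request:
arm_command --rot '[[0,0,0],[0,0,0],[0,0,0],[0,0,0.5],[0,0,1.5],[0,0,2.5],[0,0,3.4],[0,0,3.4]]' --slide '[[0,0,-1],[0,0,-2],[0,0,-3],[-1,-0.25,-3.5],[-2,-0.5,-3.5],[-3,-0.75,-3.5],[-4,-1,-3.5],[-5,-1.25,-3.5]]' --gripper '[-1,-1,-1,-1,-1,-1,-1,-1]'

```text
time: 3.45
tool_pos: [0.5428, -0.0584, 0.2493]
orientation: [0.682, 0.731, 0.0, -0.0]
wrist_force: [1.7, -0.1, -1.3]
width: 0.0211
```

```bash
python3 -c "
from h import *
plan([.5585,-.176,.25],4)"
```

```text
t 3.45 pos [ 0.5428 -0.0584  0.2493] F [ 1.7 -0.1 -1.3] w 0.0211
slide [-2.96   0.188 -0.017] rot [-0.    -0.002 -0.004]
```

Request:
arm_command --rot '[[0,0,0],[0,0,0],[0,0,0],[0,0,0],[0,0,0],[0,0,0]]' --slide '[[-1,0.06,0],[-2,0.12,0],[-2.96,0.19,0],[-2.96,0.19,0],[-2.96,0.19,0],[-2.96,0.19,0]]' --gripper '[-1,-1,-1,-1,-1,-1]'

```text
time: 4.05
tool_pos: [0.5585, -0.1735, 0.249]
orientation: [0.681, 0.732, -0.0, -0.001]
wrist_force: [0.3, -0.1, -1.4]
width: 0.0211
```

```bash
python3 - <<'E'
from h import *
plan([.5585,-.176,.25],4)
c=cap('wrist','w2');t=cap('top','top2');s=cap('side','side2')
f=lambda im:np.clip(im*1.5,0,255).astype(np.uint8)
o=np.zeros((600,800,3),np.uint8)
W=c['color'][...,::-1];o[:300,:480]=f(cv2.resize(W,(480,300)))
o[300:,:]=f(cv2.resize(t['color'][195:285,325:445+0,::-1],(800,600)))[:300] if 0 else f(cv2.resize(t['color'][205:265,320:480,::-1],(800,300),interpolation=cv2.INTER_CUBIC))
o[:300,500:800]=f(cv2.resize(s['color'][100:200,300:400,::-1],(300,300),interpolation=cv2.INTER_CUBIC))
cv2.imwrite('pics/c3.png',o)
E
```

```text
t 4.05 pos [ 0.5585 -0.1735  0.249 ] F [ 0.3 -0.1 -1.4] w 0.0211
slide [-0.063 -0.004 -0.025] rot [-0.012 -0.012  0.018]
```

View pics/c3.png

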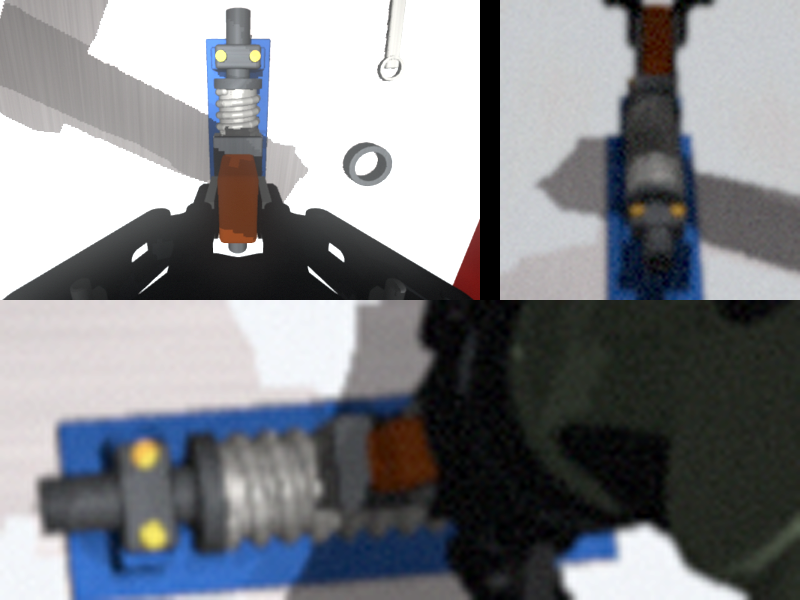

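The wrist view shows the comb above the screw, nearly aligned, with the collar and spanner clear to the right. One enlarged wrist crop will give the lateral and yaw alignment.

```bash
python3 - <<'E'
from h import *
c=load('w2')['color'][...,::-1]
f=lambda im:np.clip(im*1.5,0,255).astype(np.uint8)
o=np.zeros((600,800,3),np.uint8)
o[:,:400]=f(cv2.resize(c[0:150,270:370],(400,600),interpolation=cv2.INTER_CUBIC))
o[:,400:]=f(cv2.resize(c[150:345,260:390],(400,600),interpolation=cv2.INTER_CUBIC))
cv2.imwrite('pics/c4.png',o)
E
```

```text
(no output)
```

View pics/c4.png

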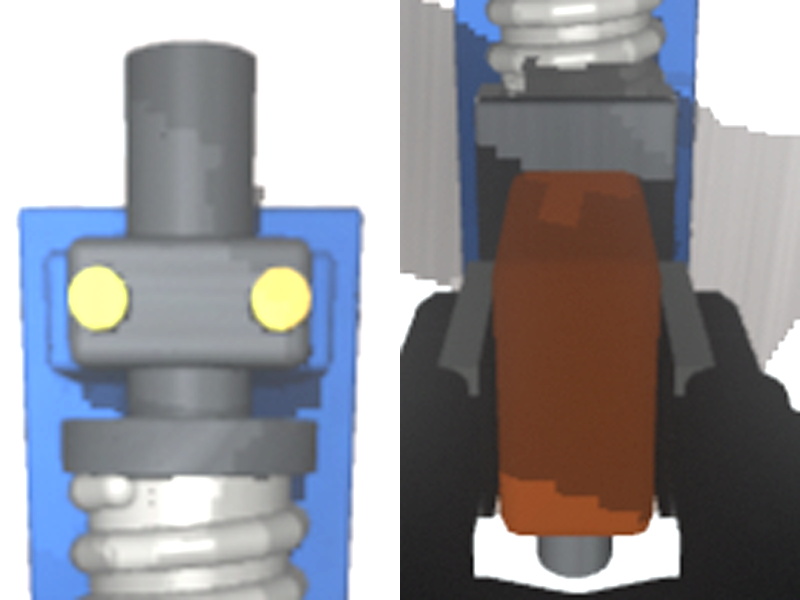

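```bash
python3 - <<'E'
from h import *
c=load('w2')
A=lambda x,y,z: atz(c,270+x/4,y/4,z)
B=lambda x,y,z: atz(c,260+(x-400)/3.077,150+y/3.077,z)
f=A(189.5,46,.08);n=B(574.5,570,.07);k=A(189.5,445,.085);fl=A(189.5,238,.1)
for p in(f,k,n):print(p)
yaw=np.degrees(np.arctan2(*(n-f)[[1,0]]));print('yaw',yaw,np.linalg.norm(n-f),(n+f)/2)
ax=(n-f)/np.linalg.norm(n-f);nn=np.array([-ax[1],ax[0]])
for q in(B(576.5,535,.209),B(575,100,.167),B(576,172,.167)): print('comb',q,'lat',nn@(q-f)[:2],'k')
print('collar lat',nn@(k-f)[:2])
st=env.get_state();print('tcp lat',nn@(st['tool_pos']-f)[:2],R.from_quat(st['orientation']).as_euler('xyz',True))
Y=R.from_quat(st['orientation']).as_matrix()[:,1];print('tooly yaw',np.degrees(np.arctan2(Y[1],Y[0])))
# along: axis mid from far collar inner face (60mm)
print('inner collar far', A(189.5,474,.085), 'comb x: bridge far edge',B(575,98,.167))
E
```

```text
[ 0.5504209  -0.04001106  0.08      ]
[ 0.55519045 -0.10619019  0.085     ]
[ 0.56956785 -0.31418166  0.07      ]
yaw -86.00518224844807 0.27502022110320523 [ 0.55999438 -0.17709636  0.075     ]
comb [ 0.5612432  -0.19186404  0.209     ] lat 0.0002168369927731499 k
comb [ 0.5573373  -0.14060806  0.167     ] lat -0.00010854447792784522 k
comb [ 0.55839645 -0.15302187  0.167     ] lat 8.307794802992971e-05 k
collar lat 0.00014741865567282318
tcp lat -0.0008236650606173006 [-1.79982805e+02 -1.93484940e-02  9.41573064e+01]
tooly yaw 4.1573121998904785
inner collar far [ 0.55556161 -0.11133483  0.085     ] comb x: bridge far edge [ 0.55731309 -0.14027044  0.167     ]
```

Request:
arm_command --rot '[[0,0,0],[0,0,0],[0,0,0],[0,0,0],[0,0,0]]' --slide '[[0,0,0.4],[0,0,0.8],[0,0,1.1],[0,0,1.15],[0,0,1.15]]' --gripper '[-1,-1,-1,-1,-1]'

```text
time: 4.7
tool_pos: [0.5589, -0.1739, 0.2032]
orientation: [0.681, 0.732, -0.0, -0.0]
wrist_force: [-0.8, -0.3, -1.0]
width: 0.0211
```

Request:
arm_command --rot '[[0,0,0],[0,0,0],[0,0,0],[0,0,0]]' --slide '[[0,0,0.05],[0,0,0.1],[0,0,0.1],[0,0,0.1]]' --gripper '[-1,-1,-1,-1]'

```text
time: 5.1
tool_pos: [0.5591, -0.1745, 0.1996]
orientation: [0.682, 0.732, 0.0, 0.0]
wrist_force: [-0.9, -0.5, -2.1]
width: 0.0214
```

Request:
arm_command --rot '[[0,0,0],[0,0,0],[0,0,0]]' --slide '[[0,0,0.025],[0,0,0.05],[0,0,0.05]]' --gripper '[-1,-1,-1]'

```text
time: 5.4
tool_pos: [0.5589, -0.1744, 0.1972]
orientation: [0.682, 0.732, -0.0, -0.0]
wrist_force: [-0.2, 0.1, -1.5]
width: 0.0214
```

Request:
arm_command --rot '[[0,0,0],[0,0,0],[0,0,0]]' --slide '[[0,0,0.025],[0,0,0.025],[0,0,0.025]]' --gripper '[-1,-1,-1]'

```text
time: 5.7
tool_pos: [0.559, -0.1744, 0.1963]
orientation: [0.682, 0.732, -0.0, -0.0]
wrist_force: [0.4, 1.4, -1.6]
width: 0.0211
```

Request:
arm_command --rot '[[0,0,0],[0,0,0],[0,0,0]]' --slide '[[0,0,0.025],[0,0,0.025],[0,0,0.025]]' --gripper '[-1,-1,-1]'

```text
time: 6.0
tool_pos: [0.559, -0.1744, 0.1953]
orientation: [0.682, 0.732, -0.0, -0.0]
wrist_force: [-1.5, 0.4, -1.7]
width: 0.0212
```

Request:
arm_command --rot '[[0,0,0],[0,0,0],[0,0,0]]' --slide '[[0,0,0.025],[0,0,0.025],[0,0,0.025]]' --gripper '[-1,-1,-1]'

```text
time: 6.3
tool_pos: [0.5591, -0.1745, 0.1946]
orientation: [0.682, 0.732, -0.0, 0.0]
wrist_force: [-0.2, -0.3, -0.3]
width: 0.0212
```

Request:
arm_command --rot '[[0,0,0],[0,0,0],[0,0,0]]' --slide '[[0,0,0.02],[0,0,0.02],[0,0,0.02]]' --gripper '[-1,-1,-1]'

```text
time: 6.6
tool_pos: [0.5592, -0.1747, 0.1942]
orientation: [0.682, 0.732, -0.0, 0.001]
wrist_force: [-0.2, -0.9, 4.5]
width: 0.0211
```

Request:
arm_command --rot '[[0,0,0],[0,0,0],[0,0,0]]' --slide '[[-0.0125,0,0],[-0.025,0,0],[-0.025,0,0]]' --gripper '[-1,-1,-1]'

```text
time: 6.9
tool_pos: [0.5593, -0.1756, 0.1936]
orientation: [0.682, 0.732, -0.0, 0.0]
wrist_force: [-1.8, -1.5, 3.0]
width: 0.0211
```

Request:
arm_command --rot '[[0,0,0],[0,0,0],[0,0,0]]' --slide '[[-0.0125,0,0],[-0.025,0,0],[-0.025,0,0]]' --gripper '[-1,-1,-1]'

```text
time: 7.2
tool_pos: [0.5592, -0.1764, 0.1932]
orientation: [0.682, 0.732, 0.0, -0.0]
wrist_force: [0.6, -2.2, -0.4]
width: 0.0213
```

Request:
arm_command --rot '[[0,0,0],[0,0,0],[0,0,0]]' --slide '[[-0.0125,0,0.015],[-0.025,0,0.03],[-0.025,0,0.03]]' --gripper '[-1,-1,-1]'

```text
time: 7.5
tool_pos: [0.5591, -0.1773, 0.192]
orientation: [0.682, 0.732, -0.0, -0.0]
wrist_force: [0.6, -0.5, -1.5]
width: 0.021
```

Request:
arm_command --rot '[[0,0,0],[0,0,0],[0,0,0]]' --slide '[[-0.0125,0,0],[-0.025,0,0.02],[-0.025,0,0.02]]' --gripper '[-1,-1,-1]'

```text
time: 7.8
tool_pos: [0.5589, -0.1781, 0.1911]
orientation: [0.682, 0.732, -0.0, -0.001]
wrist_force: [-0.9, -0.4, -1.3]
width: 0.0215
```

Request:
arm_command --rot '[[0,0,0],[0,0,0],[0,0,0]]' --slide '[[0,0,0.025],[0,0,0.025],[0,0,0.025]]' --gripper '[-1,-1,-1]'

```text
time: 8.1
tool_pos: [0.5591, -0.1783, 0.1905]
orientation: [0.682, 0.732, -0.0, -0.0]
wrist_force: [-1.3, 0.6, -0.4]
width: 0.0213
```

Request:
arm_command --rot '[[0,0,0],[0,0,0],[0,0,0]]' --slide '[[0,0,0.02],[0,0,0.02],[0,0,0.02]]' --gripper '[-1,-1,-1]'

```text
time: 8.4
tool_pos: [0.5592, -0.1783, 0.1901]
orientation: [0.682, 0.732, -0.0, 0.0]
wrist_force: [-2.2, 0.8, 4.4]
width: 0.0212
```

Request:
arm_command --rot '[[0,0,0],[0,0,0],[0,0,0]]' --slide '[[-0.02,0,0],[-0.02,0,0],[-0.02,0,0]]' --gripper '[-1,-1,-1]'

```text
time: 8.7
tool_pos: [0.5592, -0.1788, 0.1899]
orientation: [0.682, 0.732, 0.0, -0.0]
wrist_force: [-2.6, 3.0, 6.5]
width: 0.0215
```

```bash
python3 -c "
from h import *
s=env.get_state();print(s['tool_pos'],s['wrist_force'],s['torque'])"
```

```text
[ 0.55916043 -0.17879902  0.18986131] [-2.62207067  2.988685    6.49110661] [ 0.67297212  0.77895489 -0.10753909]
```

Request:
arm_command --rot '[[0,0,0],[0,0,0],[0,0,0]]' --slide '[[0.02,0,0],[0.03,0,0],[0.03,0,0]]' --gripper '[-1,-1,-1]'

```text
time: 9.0
tool_pos: [0.5592, -0.1784, 0.1898]
orientation: [0.682, 0.732, -0.001, 0.0]
wrist_force: [-2.5, 0.5, 4.3]
width: 0.0214
```

Request:
arm_command --rot '[[0,0,0],[0,0,0],[0,0,0]]' --slide '[[0,0,0.01],[0,0,0.01],[0,0,0.01]]' --gripper '[-1,-1,-1]'

```text
time: 9.3
tool_pos: [0.5592, -0.1784, 0.1897]
orientation: [0.682, 0.732, -0.0, 0.0]
wrist_force: [-3.8, -0.4, 6.2]
width: 0.0212
```

Request:
arm_command --rot '[[0,0,0],[0,0,0],[0,0,0]]' --slide '[[0,-0.02,0],[0,-0.02,0],[0,-0.02,0]]' --gripper '[-1,-1,-1]'

```text
time: 9.6
tool_pos: [0.5589, -0.1784, 0.1898]
orientation: [0.682, 0.732, 0.0, 0.001]
wrist_force: [-2.0, -0.0, 5.8]
width: 0.0214
```

Request:
arm_command --rot '[[0,0,0],[0,0,0],[0,0,0]]' --slide '[[0,0,0.01],[0,0,0.01],[0,0,0.01]]' --gripper '[-1,-1,-1]'

```text
time: 9.9
tool_pos: [0.559, -0.1785, 0.1897]
orientation: [0.682, 0.732, 0.0, 0.001]
wrist_force: [-2.4, 0.2, 7.9]
width: 0.0214
```

Request:
arm_command --rot '[[0,0,0],[0,0,0],[0,0,0],[0,0,0],[0,0,0],[0,0,0],[0,0,0],[0,0,0]]' --slide '[[0,0,0],[0,0,0],[0,0,0],[0,0,0],[0,0,0],[0,0,0],[0,0,0],[0,0,0]]' --gripper '[-1,-1,-1,-1,-1,-1,-1,-1]'

```text
time: 10.7
tool_pos: [0.559, -0.1785, 0.1897]
orientation: [0.682, 0.732, 0.0, 0.001]
wrist_force: [-2.6, 0.8, 7.5]
width: 0.0211
```

Request:
arm_command --rot '[[0,0,0],[0,0,0],[0,0,0],[0,0,0],[0,0,0]]' --slide '[[0,0,0.005],[0,0,0.005],[0,0,0.005],[0,0,0.005],[0,0,0.005]]' --gripper '[-1,-1,-1,-1,-1]'

```text
time: 11.2
tool_pos: [0.559, -0.1785, 0.1896]
orientation: [0.682, 0.732, 0.0, 0.001]
wrist_force: [-3.5, 0.1, 9.7]
width: 0.0208
```

```bash
python3 - <<'E'
from h import *
s=env.get_state();print(s['tool_pos'],s['wrist_force'],s['torque'])
c=cap('wrist','w5');s=cap('side','s5')
f=lambda im:np.clip(im*1.6,0,255).astype(np.uint8)
o=np.zeros((600,800,3),np.uint8)
o[:,:400]=f(cv2.resize(c['color'][80:350,230:410,::-1],(400,600)))
o[:500,400:]=f(cv2.resize(s['color'][110:210,310:390,::-1],(400,500),interpolation=cv2.INTER_CUBIC))
cv2.imwrite('pics/c5.png',o)
E
```

```text
[ 0.55898665 -0.1784853   0.18964703] [-3.49804894  0.05624486  9.73170322] [ 0.04147701  0.87542872 -0.01069352]
```

View pics/c5.png

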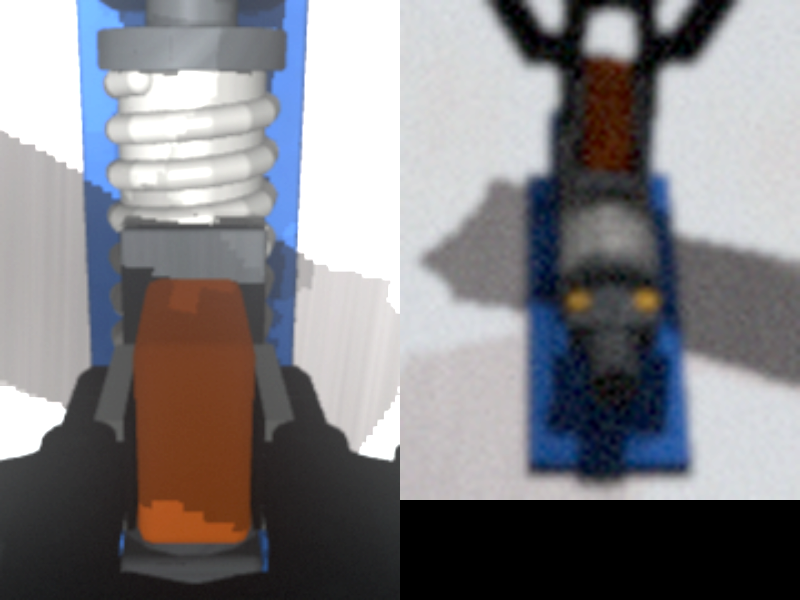

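Home: the comb middle works out about 61.3 mm above the axis, the push was about 10 N, and it is centred over the screw. I'll ease off the push, then let go.

Request:
arm_command --rot '[[0,0,0],[0,0,0],[0,0,0],[0,0,0]]' --slide '[[0,-0.01,-0.01],[0,-0.02,-0.02],[0,-0.02,-0.02],[0,-0.02,-0.02]]' --gripper '[-1,-1,-1,-1]' --grip_force 20

```text
time: 11.7
tool_pos: [0.5585, -0.1784, 0.1898]
orientation: [0.682, 0.732, 0.0, 0.001]
wrist_force: [0.6, -1.1, 3.0]
width: 0.0215
```

Request:
arm_command --rot '[[0,0,0],[0,0,0],[0,0,0],[0,0,0],[0,0,0],[0,0,0],[0,0,0],[0,0,0]]' --slide '[[0,0,0],[0,0,0],[0,0,0],[0,0,0],[0,0,0],[0,0,0],[0,0,0],[0,0,0]]' --gripper '[-0.45,-0.4,-0.3,-0.1,0.2,0.5,0.5,0.5]'

```text
time: 12.5
tool_pos: [0.5577, -0.1781, 0.1896]
orientation: [0.682, 0.732, 0.0, 0.0]
wrist_force: [-0.6, 1.2, -0.5]
width: 0.0641
```

Request:
arm_command --rot '[[0,0,0],[0,0,0],[0,0,0],[0,0,0],[0,0,0],[0,0,0]]' --slide '[[0,0,-0.2],[0,0,-0.7],[0,0,-1.5],[0,0,-2.5],[0,0,-2.5],[0,0,-2.5]]' --gripper '[0.5,0.5,0.5,0.5,0.5,0.5]'

```text
time: 13.1
tool_pos: [0.5583, -0.1783, 0.2913]
orientation: [0.682, 0.732, 0.001, 0.002]
wrist_force: [0.3, 0.7, -0.5]
width: 0.0642
```

```bash
python3 - <<'E'
from h import *
c=cap('wrist','w6');s=cap('side','s6')
f=lambda im:np.clip(im*1.6,0,255).astype(np.uint8)
o=np.zeros((600,800,3),np.uint8)
o[:,:400]=f(cv2.resize(c['color'][80:260,260:380,::-1],(400,600),interpolation=cv2.INTER_CUBIC))
o[:500,400:]=f(cv2.resize(s['color'][110:210,310:390,::-1],(400,500),interpolation=cv2.INTER_CUBIC))
cv2.imwrite('pics/c6.png',o)
E
```

```text
(no output)
```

View pics/c6.png

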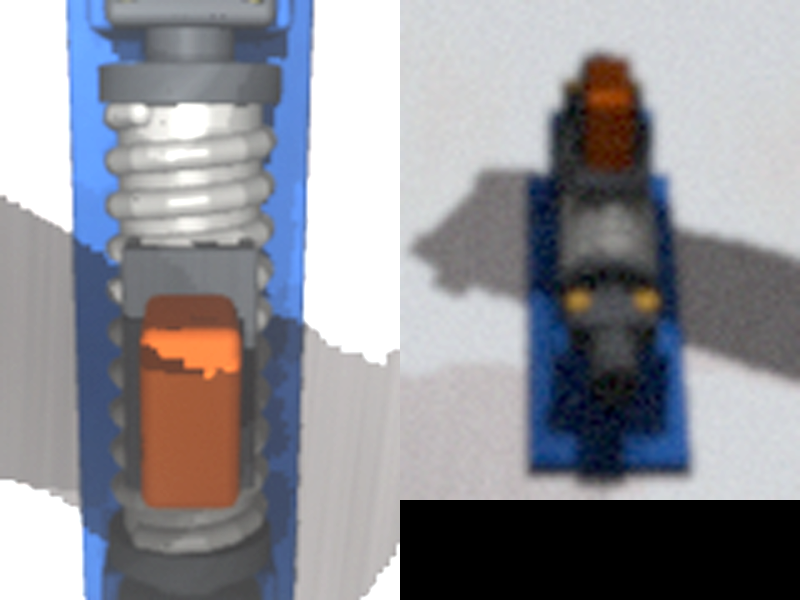

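The comb stands alone on the screw. It is centred, level and in line with the thread, and the gripper is clear of it.

```bash
python3 - <<'E'
from h import *
c=load('w6')
P=[atz(c,260+x*.3,80+y*.3,.1495) for x,y in((142,328),(241,328),(238,505),(144,505))]
print(sum(P)/4,[np.linalg.norm(P[k]-P[k-1]).round(4) for k in range(4)])
env.finish_job()
E
```

```text
[ 0.56024375 -0.17679136  0.1495    ] [np.float64(0.0402), np.float64(0.0209), np.float64(0.0402), np.float64(0.0209)]
the job is handed in; nothing more can be done
```

I took the comb out of its tray and seated it in the thread along the top of the screw. I felt for the groove, let go and handed the job in at about 13 s of the 61 s allowed. No verdict is reported back.

- **Finding the groove:** the teeth first touched the thread with the TCP at about 194.5 mm. I slid the comb about 4 mm along the screw and it dropped to about 189.7 mm. Nudging it about half a millimetre along the screw raised the side force, so the teeth were held in the grooves.
- **Height:** the grip middle works out about 61.3 mm above the screw axis, from the arm readings. The fully home value is 61.5 mm.
- **Push:** about 9 N on average, rising to about 11 N, held for over a second. This is wrist force plus the comb's weight. I saw no reading near 25 N.
- **After release:** in the last picture the comb stands alone, level and in line with the screw, with the gripper about 100 mm above its grasp position. Its measured middle is within about 1 mm sideways and a few millimetres along the screw.
- **What did not agree:** a side force of about 2–3.5 N stayed on the wrist during the push. It went away when I eased off before letting go.
- **Bystanders:** the jar, spanner and collar were never approached. I did not measure their positions again at the end.

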